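Roll the straight pin up the pastry board

TASK

Three short wooden pins lie side by side on the pastry board: a straight round cylinder, one that bulges in the middle and would wobble, and a square one that would lift over its edges. Pick out the straight round one and roll it along the board, away from you and without lifting it, until it rests against the raised strip at the back. Reject the other two: leave them lying where they are.

Things in the scene. Friction and masses are not known exactly. Their poses are not given: they have to be found in the camera images.
- board: Fixed dark-wood pastry board, 320 mm (its x) x 310 mm (its y) x 18 mm, flat on the worktop, turned up to 12 degrees. Origin: centre of its underside; x points away from the robot, z up. Its upper face is at z = 18 mm. A strip 26 mm high over that face runs along the back edge, its front face at x = +130 mm. The three pins lie across it in three lanes, at y = +105, 0 and -105 mm, in any order, 15 mm apart end to end.
- straight_pin: Straight, pale, waxed wooden cylinder, 40 mm diameter, 90 mm long, about 0.2 kg, lying across one lane at board x = -60 to -30 mm. Origin: mid-length on the axis; y is its axis; x, z turn as it rolls (z up at first). Friction about 0.4: pushed from behind by upright fingers it rolls, and soon stops when let go. Against the strip its axis is at board x = +110 mm.
- bulging_pin: The bulging pin, to be left alone: same pale wood, 90 mm long, round, 46 mm thick in the middle and narrowing to 24 mm at both ends, so that its ends lift off the board. Origin: on its axis at mid-length, 23 mm over the board's face; y is its axis.
- square_pin: The square pin, to be left alone: same pale wood, a bar 90 mm long and 38 x 38 mm in section. Origin: its centre, 19 mm over the board's face; y runs along it.

How it is judged:
On the way, in this order (a step that is already met when the one before it is completed fails the run):
1. the straight pin has rolled half a turn on the board, still flat on it (angle between straight_pin's own z axis and vertical above 2.4 rad and z of straight_pin in the frame of board below 0.045 m).
2. the straight pin has rolled on to a full turn (angle between straight_pin's own z axis and vertical below 0.8 rad and x of straight_pin in the frame of board above 0.02 m and z of straight_pin in the frame of board below 0.045 m).
At the end, for the whole second after the job is handed in: The straight pin lies at rest on the board, against the back strip (axis within 18 mm of touching) and parallel to it within 11 degrees, having rolled there at least about a full turn; the bulging and the square pin are within 20 mm of where they lay (x of straight_pin in the frame of board between 0.092 and 0.118 m and z of straight_pin in the frame of board between 0.033 and 0.043 m and angle between the y axis of straight_pin and the y axis of board, either way round below 0.2 rad and linear speed of straight_pin below 0.02 m/s and distance of each of bulging_pin, square_pin from where it was at the start of the episode below 0.02 m).
It fails at once if the straight pin is lifted more than 12 mm off the board or tipped up (z of straight_pin in the frame of board above 0.05 m or angle between straight_pin's own y axis and vertical below 1.2 rad or angle between straight_pin's own y axis and vertical above 1.94 rad).
It fails at once if the bulging or the square pin is moved by more than 30 mm (distance of any of bulging_pin, square_pin from where it was at the start of the episode above 0.03 m).
It also fails if it takes over 29 s, if anything falls off the work surface, if the arm or the gripper's body presses on something with over 40 N, if the wrist force passes 120 N, or if a joint passes its speed limit or range.

ROBOT

A 7-joint arm with a two-finger parallel gripper is mounted at the origin on a cart in front of the work surface, level with it; the furniture and walls round the work are solid. World frame = base frame: x ahead of the robot, y to its left, z up, the work surface at z = 0. Lengths are in m, angles in rad, forces in N, time in s.
With the tool pointing down it reaches from about 0.4 to 0.85 m from the base axis. Payload 4.5 kg.
Tool frame: the origin (TCP) lies at the very end of the fingers, on their centre line; the grasp point (between the pads) lies 19 mm behind it; z points along the fingers, y is the direction in which the jaws open and shut (so a half turn about z gives the same grasp; the last joint's range is limited). The gripper opens to 88 mm and grips with 3 to 60 N. Pads are 18 mm wide; open, the fingers measure 123 mm over their backs; the gripper's body (75 mm by 187 mm) begins 45 mm behind the grasp point.
Start: joints at [1.279, 0.689, -0.195, 1.565, 0.157, 0.902, -0.215], TCP at [0.2, -0.592, 0.239] pointing down, gripper open.
Joint ranges: [-3.01, 3.01], [-0.46, 2.08], [-1.47, 1.51], [0.13, 2.56], [-1, 4.14], [0.04, 2.09], [-2.66, 2.66]. Speed limits (rad/s): [2.57, 2.57, 3.14, 3.14, 3.14, 3.14, 3.14].

INTERFACE

Orientations are given as a rotation vector (axis times angle).
In Python, from station import arm, viewer, finish_job gives the robot as it stands.
- The arm moves only by the tool play_rows, never from a script. Its argument "steps" is one flat list of numbers, 6 for each row, row after row: the shift along the tool's x, y, z in mm, then the turn, a rotation vector about the tool's x, y, z in degrees. In form: [tx, ty, tz, wx, wy, wz, tx, ty, tz, wx, wy, wz, ...]. A call has 1 to 20 rows; each row shifts and turns the commanded pose from where the row before left it, along the tool's axes as they then stand; what a row does not reach is not made up. A row lasts 1/8 s, in which the tool goes at most 62.5 mm and 10.7 degrees, less where a joint would pass 70% of its speed; a pose out of reach is approached as far as the arm can. A call with a gripper value outside its range is refused whole. "gripper" is the closure in counts, from 0 (fully open) to 255 (shut), set as the call begins (left out, the last holds). The fingers move at their own pace and stop on an object; the grip force is fixed at half the most. Time passes only in rows, so rows that do not move let the fingers close. It gives the time, the measured TCP pose, the force and the opening at its end, in the units of the state.
- arm.sense(): the state, without advancing time (a new reading comes with each control period).
- viewer.grab_frame(name): name is "side" or "top"; returns a dict with "frame" (480x640x3 uint8, red, green, blue), "depth" (480x640 float32, m along the optical axis (not along the pixel's ray), 0 where there is no reading), "K" (3x3 intrinsics, pixels), "position" and "rotation" of the camera in the world. Camera axes: x right, y down, z forward; pixel columns grow to the right and rows downward; lengths in m; the calibration is good to about 2 mm. A picture is of the moment at which its call begins.
- finish_job(): hands the job in, once; it reports no verdict.
The state is a dict: "time_s": time; "qpos": joint angles; "qd": joint speeds; "tau": joint torques, N m; "ee_pos": TCP position; "tool_rot": TCP orientation; "ft_force": force on the tool from outside, world axes, zero at the start; "moment": the same for the moment, N m; "opening": finger opening in m.
Only numpy, scipy, OpenCV 4.12 (cv2) and the standard library are available. Lean on these libraries where they do the work, as an engineer would, in place of code of your own. Each camera call takes 0.05 s, during which the arm holds its last target.

## Working session

There is one attempt and no reset: what is moved stays moved. The work goes in short steps, Python scripts to look and compute and a tool call to move; the robot and the scene stay as the last step left them, time stands still between calls to the robot, and variables do not carry over. Pictures are saved under pics/ and viewed, and the job is handed in when it is done.

Besides the shell and the picture viewer there is one more tool, called after "Request:" as a command line: name --argument value ..., lists and objects as JSON in quotes. play_rows: Moves the arm, as the interface text tells. Its arguments: {"type":"object","properties":{"steps":{"type":"array","items":{"type":"number"}},"gripper":{"type":"number"}},"required":["steps"]}

```bash
ls; mkdir -p pics; python3 - <<'E'
from station import arm, viewer
import cv2,numpy as np
s=arm.sense();print({k:np.round(v,3).tolist() for k,v in s.items()})
for n in("top","side"):
    f=viewer.grab_frame(n);cv2.imwrite(f"pics/{n}0.png",f["frame"][:,:,::-1]);np.savez(f"{n}0.npz",**f);print(n,f["K"].tolist(),f["position"],f["rotation"])
E
```

```text
pics
{'time_s': 0.0, 'qpos': [1.279, 0.69, -0.195, 1.566, 0.157, 0.902, -0.215], 'qd': [-0.0, 0.001, 0.0, 0.0, 0.001, -0.0, -0.002], 'tau': [-0.0, -52.757, -1.267, -15.343, -0.053, 0.007, 0.0], 'ee_pos': [0.2, -0.592, 0.238], 'tool_rot': [-3.098, -0.509, 0.001], 'ft_force': [0.277, -0.7, -0.218], 'moment': [-0.035, -0.005, -0.013], 'opening': 0.088}
top [[459.5687174525391, 0.0, 320.13757347389134], [0.0, 459.5687174525391, 236.00291038833598], [0.0, 0.0, 1.0]] [0.39341075 0.08831787 0.89491268] [-2.1172995   2.17388293 -0.22519012]
side [[510.2617139566489, 0.0, 322.643357467376], [0.0, 510.2617139566489, 245.90390830993883], [0.0, 0.0, 1.0]] [ 0.43395398 -0.55255734  0.623493  ] [-2.28793981  0.18291778 -0.08471105]
```

View pics/top0.png

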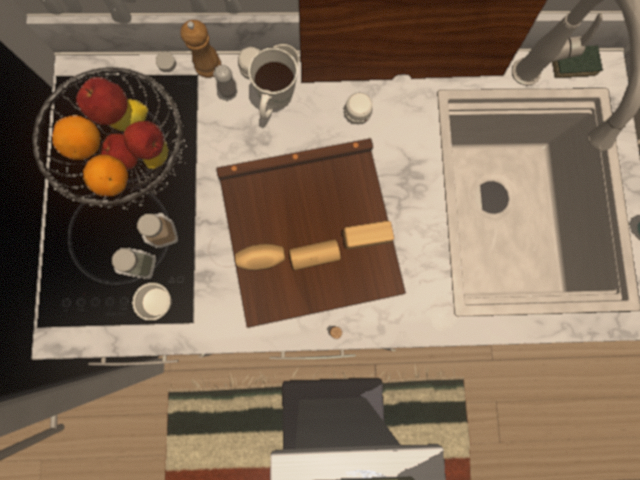

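View pics/side0.png

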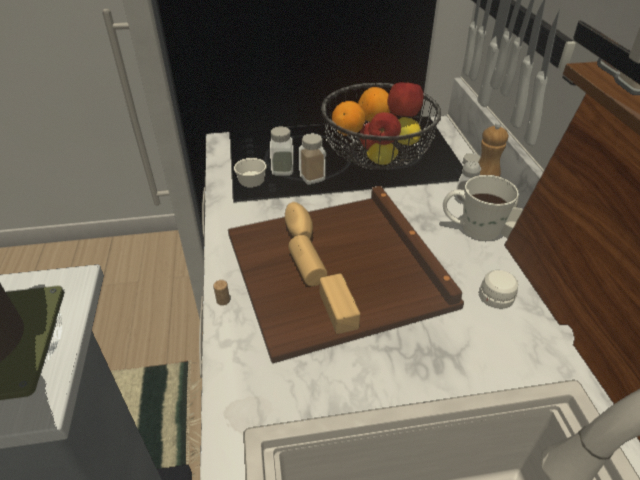

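The top view shows three pins: the bulging one on the left near (260,257), the straight round one in the middle near (315,254), and the square one on the right near (368,235). The strip is at the back, from (220,170) to (371,145). The side view agrees. Next I'll measure the positions.

```bash
cat > h.py <<'E'
import numpy as np,cv2
from scipy.spatial.transform import Rotation as R
def cloud(f):
    d=f["depth"];K=f["K"];v,u=np.mgrid[:480,:640]
    P=np.stack([(u-K[0,2])/K[0,0]*d,(v-K[1,2])/K[1,1]*d,d],-1)
    r=f["rotation"];r=r if np.shape(r)==(3,3) else R.from_rotvec(r).as_matrix()
    return P@r.T+f["position"]
def ray(f,u,v,z):
    K=f["K"];w=R.from_rotvec(f["rotation"]).as_matrix()@[(u-K[0,2])/K[0,0],(v-K[1,2])/K[1,1],1];p=f["position"]
    return p+w*(z-p[2])/w[2]
E
python3 - <<'E'
from h import *
f=dict(np.load("top0.npz"));P=cloud(f)
img=f["frame"];c=img[120:340,200:420,::-1];cv2.imwrite("pics/crop0.png",cv2.resize(c,None,fx=2.7,fy=2.7,interpolation=cv2.INTER_CUBIC))
reg=np.zeros((480,640),bool);reg[130:340,210:415]=1
face=reg&(abs(P[...,2]-.018)<.006)&(img.sum(-1)<300)
print("face z",np.median(P[...,2][face]),face.sum())
allb=(reg&(P[...,2]>.010)).astype(np.uint8)
n,l,s,_=cv2.connectedComponentsWithStats(allb);m=l==1+np.argmax(s[1:,4])
low=m&(P[...,2]<.03)
print("rect(face) ",cv2.minAreaRect(P[face][:,:2].astype(np.float32)))
print("rect(all) ",cv2.minAreaRect(P[m][:,:2].astype(np.float32)))
# pale objects
hsv=cv2.cvtColor(img,cv2.COLOR_RGB2HSV)
pale=(reg&(P[...,2]>.03)&(hsv[...,2]>120)).astype(np.uint8)
n,l,s,c=cv2.connectedComponentsWithStats(pale)
for i in range(1,n):
    if s[i,4]>100:
        q=P[l==i];print(s[i],c[i],"max z",np.percentile(q[:,2],98),cv2.minAreaRect(q[:,:2].astype(np.float32)))
for z,u,v in[(.018,247,325),(.018,404,293),(.044,219,170),(.044,371,140)]:print(u,v,ray(f,u,v,z))
E
```

```text
face z 0.017375133484269334 20001
rect(face)  ((0.5291319489479065, 0.0695154070854187), (0.3289188742637634, 0.3072885572910309), 10.352856636047363)
rect(all)  ((0.5563017725944519, 0.07356149703264236), (0.31520357728004456, 0.3103993833065033), 10.333769798278809)
[344 221  51  27 959] [369.00938478 234.09176225] max z 0.05859074481286547 ((0.49715933203697205, 0.021206416189670563), (0.07541341334581375, 0.23533734679222107), 39.33457565307617)
[290 240  51  29 972] [315.02160494 254.23971193] max z 0.05919845736323602 ((0.4657789468765259, 0.05796942859888077), (0.12873044610023499, 0.0897844210267067), 12.142970085144043)
[235 244  50  25 977] [259.83316274 256.53428864] max z 0.06423119420763426 ((0.47708261013031006, 0.13139884173870087), (0.17167669534683228, 0.07716801762580872), 51.4467658996582)
[330 327  13  13 122] [336.13114754 332.73770492] max z 0.041050614919848454 ((0.363872766494751, 0.031941041350364685), (0.020477456972002983, 0.021884486079216003), 42.332801818847656)
247 325 [0.38235702 0.19677109 0.018     ]
404 293 [ 0.43347343 -0.10145193  0.018     ]
219 170 [0.67599528 0.24646206 0.044     ]
371 140 [ 0.73180896 -0.04896298  0.044     ]
```

View pics/crop0.png

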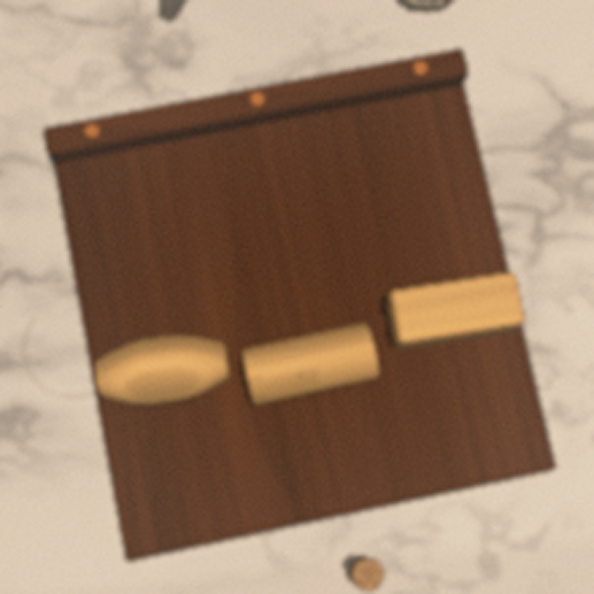

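```bash
python3 - <<'E'
from h import *
f=dict(np.load("top0.npz"));P=cloud(f);img=f["frame"]
px=lambda a,b:(200+(a+.5)/2.7-.5,120+(b+.5)/2.7-.5)
C=[ray(f,*px(*p),.018)for p in[(128,560),(553,467)]]+[ray(f,*px(*p),.044)for p in[(45,130),(461,50)]]
print(np.array(C))
yv=C[0]-C[1];yv2=C[2]-C[3];print([np.degrees(np.arctan2(-v[0],v[1])) for v in(yv,yv2)],[np.linalg.norm(v)for v in(yv,yv2)])
yaw=np.radians(10.35);ex=np.array([np.cos(yaw),np.sin(yaw)]);ey=np.array([-ex[1],ex[0]])
o=np.mean(C,0)[:2];print("board o",o,"len",(np.array(C)[2:].mean(0)-np.array(C)[:2].mean(0))[:2]@ex)
for name,c in (("bul",(235,285,244,269)),("str",(288,342,238,271)),("sq",(342,396,220,250))):
    sub=np.zeros((480,640),bool);sub[c[2]:c[3],c[0]:c[1]]=1
    q=P[sub&(P[...,2]>.045)&(P[...,2]<.07)];b=(q[:,:2]-o)@np.stack([ex,ey],1)
    r=cv2.minAreaRect((b*1000).astype(np.float32))
    print(name,"x",np.percentile(b[:,0],[1,50,99])*1e3,"y",np.percentile(b[:,1],[1,50,99])*1e3,r)
    w=np.polyfit(b[:,1],b[:,0],1);print("tilt",np.degrees(np.arctan(w[0])),"world mean",q.mean(0))
    if name=="str":
        g=np.array([np.r_[(p[:2]-o)@np.stack([ex,ey],1),p[2]] for p in q])
        from scipy.optimize import least_squares
        s=least_squares(lambda t:np.hypot(g[:,0]-t[0]-t[1]*g[:,1],g[:,2]-t[2])-.02,[-.04,0,.038],loss="soft_l1",f_scale=.001);print("cyl fit",s.x)
E
```

```text
[[ 0.37852111  0.19660564  0.018     ]
 [ 0.43411345 -0.10245286  0.018     ]
 [ 0.68041862  0.25154226  0.044     ]
 [ 0.73554111 -0.04801223  0.044     ]]
[np.float64(10.530582170354652), np.float64(10.42663470110483)] [np.float64(0.30418168000483303), np.float64(0.3045839454845749)]
board o [0.55714857 0.07442071] len 0.3065795171875168
bul x [-53.88373339 -34.60923688 -12.52866018] y [ 59.22159657 101.6344944  145.45128317] ((-33.188880920410156, 102.71800231933594), (90.14470672607422, 44.41490173339844), 88.65910339355469)
tilt 2.8876550393741978 world mean [0.50523612 0.16850772 0.05665952]
str x [-67.10075457 -50.40649358 -31.19881878] y [-41.95560297   1.63663074  45.73712897] ((-49.37061309814453, 1.6759681701660156), (37.20698547363281, 89.88764953613281), 1.3759024143218994)
tilt -0.6944122346179052 world mean [0.50765539 0.06732134 0.05381378]
cyl fit [-0.04890517 -0.02210092  0.03700954]
sq x [-52.98206695 -34.38702123 -14.61618249] y [-148.98059716 -104.72856481  -61.02866859] ((-33.3236083984375, -105.36859130859375), (90.02903747558594, 38.513240814208984), 87.21955108642578)
tilt 2.2037056210109536 world mean [ 0.54222128 -0.03471881  0.05493261]
```

The straight pin is at board (-49, +1.5) mm, tilted about 1°, and the fitted cylinder matches its 40 mm diameter. The board yaw is about 10.4°. I'll go behind the pin by a dogleg path that keeps within reach.

Request:
play_rows --steps '[0,0,0,0,0,8.3,33,-24,0,0,0,0,33,-24,0,0,0,0,33,-24,0,0,0,0,33,-24,0,0,0,0,33,-24,0,0,0,0,33,-24,0,0,0,0,33,-24,0,0,0,0,33,-24,0,0,0,0,33,-24,0,0,0,0,33,-24,0,0,0,0,3,-40,0,0,0,0,3,-40,0,0,0,0,3,-40,0,0,0,0,3,-40,0,0,0,0,3,-40,0,0,0,0,3,-40,0,0,0,0,3,-40,0,0,0,0,3,-40,0,0,0,0]' --gripper 125

```text
time_s: 2.48
ee_pos: [0.4471, 0.0237, 0.2386]
tool_rot: [3.129, 0.284, -0.0]
ft_force: [0.5, -0.6, -1.0]
opening: 0.0448
```

Request:
play_rows --steps '[2,-30,0,0,0,0,0,0,30,0,0,0,0,0,30,0,0,0,0,0,30,0,0,0,0,0,30,0,0,0,0,0,20,0,0,0,0,0,0,0,0,0]'

```text
time_s: 3.35
ee_pos: [0.4431, 0.0522, 0.0976]
tool_rot: [3.128, 0.284, -0.005]
ft_force: [0.2, -0.1, -0.5]
opening: 0.0449
```

```bash
python3 - <<'E'
from h import *
from station import arm,viewer
s=arm.sense();print(s["time_s"],s["ee_pos"],s["tool_rot"])
o=np.array([.5571,.0744]);y=np.radians(10.4);e=np.array([[np.cos(y),np.sin(y)],[-np.sin(y),np.cos(y)]])
print("TCP board",e@(s["ee_pos"][:2]-o))
f=viewer.grab_frame("side");cv2.imwrite("pics/side1.png",f["frame"][:,:,::-1])
E
```

```text
3.35 [0.4431217  0.05218661 0.09757835] [ 3.12824006  0.28417287 -0.00501848]
TCP board [-0.11611575 -0.0012732 ]
```

View pics/side1.png

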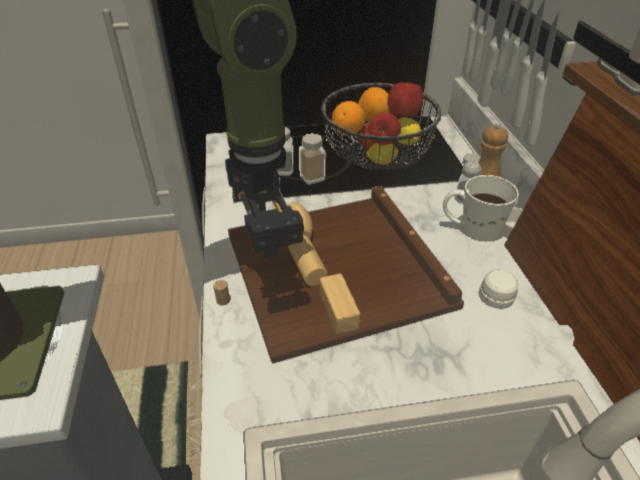

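The gripper is behind the middle pin, with its fingers near (265,245) and clear of everything. Next I'll lower it.

Request:
play_rows --steps '[0,-3,20,0,0,0,0,0,20,0,0,0,0,0,18,0,0,0,0,0,9,0,0,0,0,0,0,0,0,0,0,0,0,0,0,0]'

```text
time_s: 4.15
ee_pos: [0.4464, 0.0556, 0.0345]
tool_rot: [3.129, 0.284, -0.005]
ft_force: [0.1, -0.3, -0.1]
opening: 0.0449
```

```bash
python3 - <<'E'
from h import *
from station import arm,viewer
for n in("side","top"):
    f=viewer.grab_frame(n);c=f["frame"][160:380,190:410] if n=="side" else f["frame"][120:340,200:420]
    cv2.imwrite(f"pics/{n}2.png",cv2.resize(c[:,:,::-1],None,fx=2.7,fy=2.7,interpolation=cv2.INTER_CUBIC))
E
```

```text
(no output)
```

View pics/side2.png

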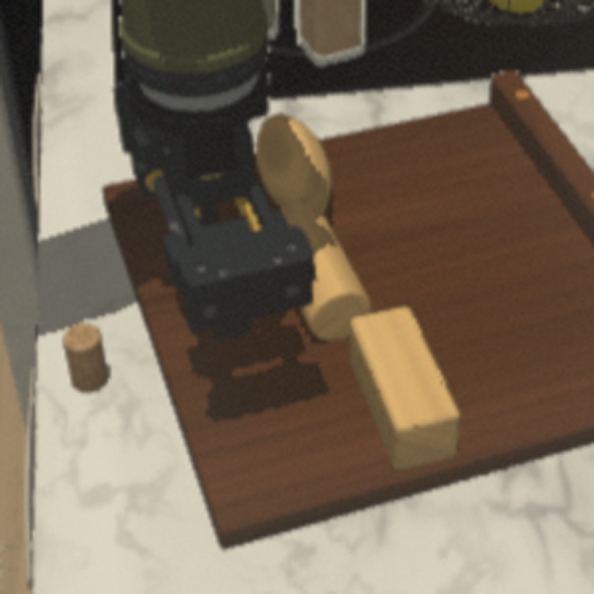

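View pics/top2.png

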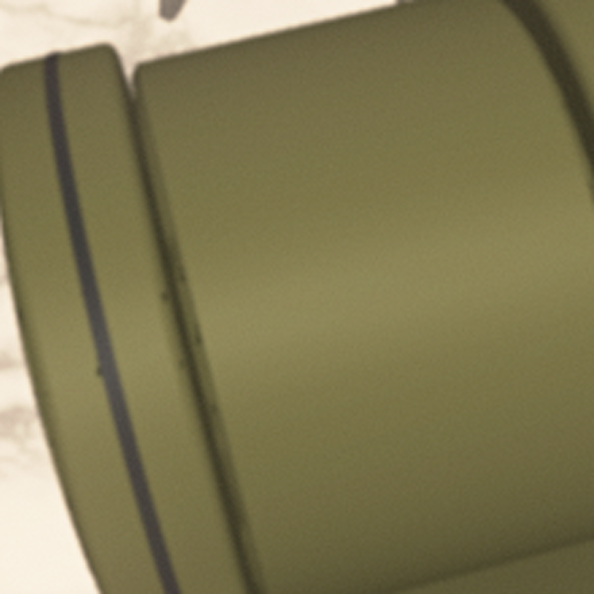

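Request:
play_rows --steps '[5,0,3,0,0,0,5,0,2,0,0,0,5,0,0,0,0,0,5,0,0,0,0,0,5,0,0,0,0,0,0,0,0,0,0,0]'

```text
time_s: 5.0
ee_pos: [0.471, 0.0601, 0.0286]
tool_rot: [3.129, 0.284, -0.006]
ft_force: [-0.2, 0.2, -0.2]
opening: 0.0446
```

Request:
play_rows --steps '[5,0,0,0,0,0,5,0,0,0,0,0,5,0,0,0,0,0,6,0,0,0,0,0,6,0,0,0,0,0,6,0,0,0,0,0,6,0,0,0,0,0,5,0,0,0,0,0,4,0,0,0,0,0,2,0,0,0,0,0]'

```text
time_s: 6.25
ee_pos: [0.5198, 0.069, 0.0283]
tool_rot: [3.129, 0.284, -0.007]
ft_force: [0.5, 0.5, 0.1]
opening: 0.0449
```

```bash
python3 - <<'E'
from h import *
from station import arm,viewer
s=arm.sense();print(s["time_s"],s["ee_pos"])
f=viewer.grab_frame("side");c=f["frame"][160:380,190:480]
cv2.imwrite(f"pics/side3.png",cv2.resize(c[:,:,::-1],None,fx=2.7,fy=2.7,interpolation=cv2.INTER_CUBIC))
E
```

```text
6.25 [0.5198492  0.06903974 0.02834254]
```

View pics/side3.png

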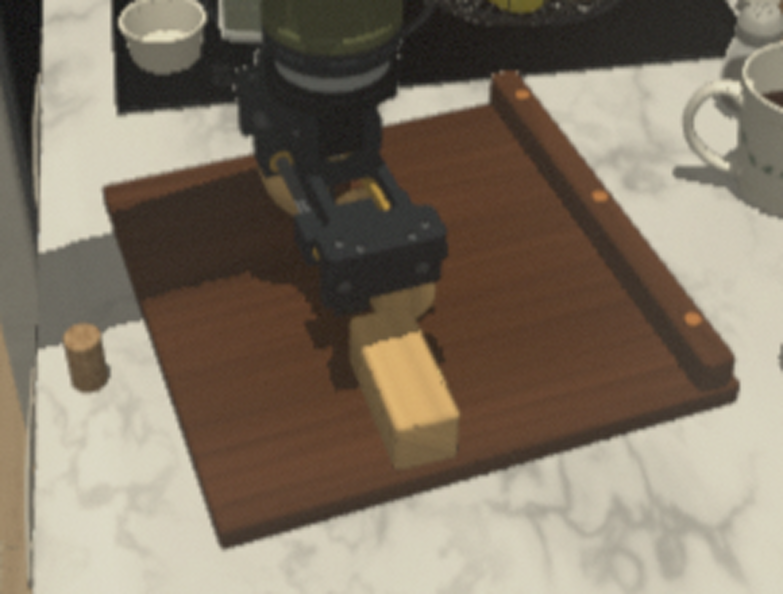

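The pin is moving ahead of the fingers near (405,300), and the square pin hasn't moved. I'll carry on pushing.

Request:
play_rows --steps '[5,0,0,0,0,0,6,0,0,0,0,0,6,0,0,0,0,0,6,0,0,0,0,0,6,0,0,0,0,0,6,0,0,0,0,0,6,0,0,0,0,0,6,0,0,0,0,0,6,0,0,0,0,0,6,0,0,0,0,0,6,0,0,0,0,0,6,0,0,0,0,0,6,0,0,0,0,0,6,0,0,0,0,0,5,0,0,0,0,0,4,0,0,0,0,0,3,0,0,0,0,0,2,0,0,0,0,0]'

```text
time_s: 8.55
ee_pos: [0.6151, 0.0865, 0.0279]
tool_rot: [3.128, 0.284, -0.007]
ft_force: [0.3, 0.7, -1.1]
opening: 0.0452
```

```bash
python3 - <<'E'
from h import *
from station import arm,viewer
s=arm.sense();print(s["time_s"],s["ee_pos"])
f=viewer.grab_frame("side");c=f["frame"][160:380,190:480]
cv2.imwrite(f"pics/side4.png",cv2.resize(c[:,:,::-1],None,fx=2.7,fy=2.7,interpolation=cv2.INTER_CUBIC))
E
```

```text
8.55 [0.61513526 0.0864833  0.0278923 ]
```

View pics/side4.png

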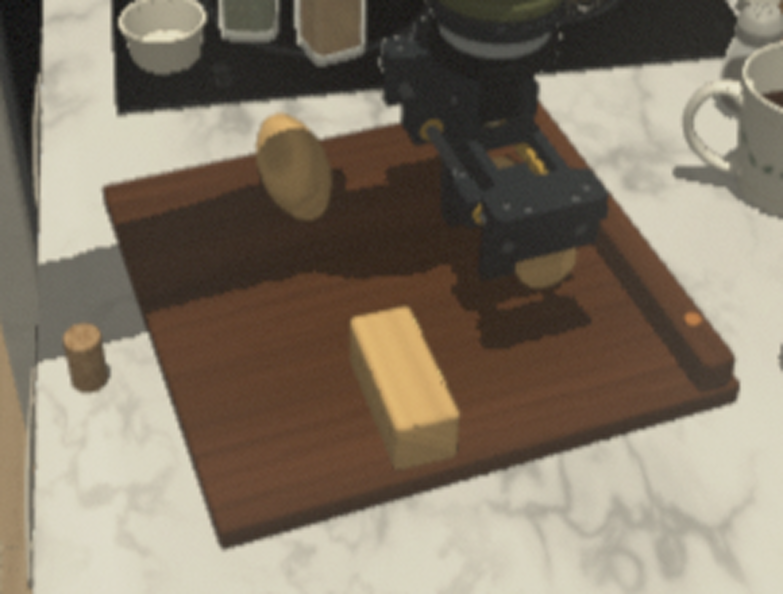

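The pin's near end is at (545,270), about 20 mm short of the strip. I'll cover the rest in small steps.

Request:
play_rows --steps '[3,0,0,0,0,0,3,0,0,0,0,0,3,0,0,0,0,0,3,0,0,0,0,0,3,0,0,0,0,0,2,0,0,0,0,0,1,0,0,0,0,0,0,0,0,0,0,0]'

```text
time_s: 9.6
ee_pos: [0.6328, 0.0897, 0.0278]
tool_rot: [3.129, 0.284, -0.007]
ft_force: [-0.1, -0.4, -0.4]
opening: 0.0451
```

```bash
python3 - <<'E'
from h import *
from station import arm,viewer
s=arm.sense();print(s["time_s"],s["ee_pos"],s["ft_force"])
f=viewer.grab_frame("side");c=f["frame"][160:380,290:480]
cv2.imwrite(f"pics/side5.png",cv2.resize(c[:,:,::-1],None,fx=2.7,fy=2.7,interpolation=cv2.INTER_CUBIC))
E
```

```text
9.6 [0.6327582  0.08970428 0.02783238] [-0.08754024 -0.44496642 -0.412945  ]
```

View pics/side5.png

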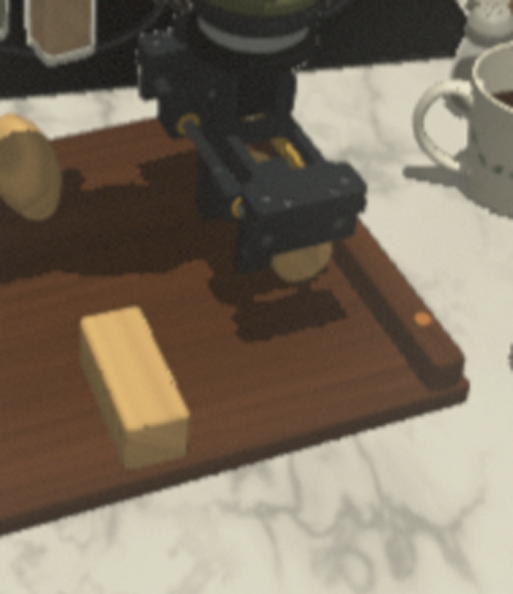

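Request:
play_rows --steps '[2,0,0,0,0,0,2,0,0,0,0,0,1,0,0,0,0,0,0,0,0,0,0,0]'

```text
time_s: 10.15
ee_pos: [0.6378, 0.0907, 0.0278]
tool_rot: [3.129, 0.284, -0.007]
ft_force: [0.1, -0.1, -0.3]
opening: 0.045
```

Request:
play_rows --steps '[1,0,0,0,0,0,1,0,0,0,0,0,0,0,0,0,0,0]'

```text
time_s: 10.52
ee_pos: [0.6398, 0.091, 0.0278]
tool_rot: [3.129, 0.284, -0.007]
ft_force: [-0.5, 0.0, -0.2]
opening: 0.0446
```

```bash
python3 - <<'E'
from h import *
from station import arm,viewer
s=arm.sense();print(s["time_s"],s["ee_pos"],s["ft_force"])
f=viewer.grab_frame("side");c=f["frame"][200:320,340:480]
cv2.imwrite(f"pics/side6.png",cv2.resize(c[:,:,::-1],None,fx=5,fy=5,interpolation=cv2.INTER_CUBIC))
P=cloud(f);o=np.array([.5571,.0744]);y=np.radians(10.4);e=np.array([[np.cos(y),np.sin(y)],[-np.sin(y),np.cos(y)]])
h=cv2.cvtColor(f["frame"],cv2.COLOR_RGB2HSV);b=(P[...,:2]-o)@e.T
m=(b[...,0]>.04)&(b[...,0]<.135)&(abs(b[...,1])<.07)&(P[...,2]>.022)&(P[...,2]<.062)&(h[...,2]>95)
print(m.sum(),b[m].min(0),b[m].max(0))
E
```

```text
10.525 [0.63975077 0.09100684 0.02782769] [-0.50230552  0.03991665 -0.16793398]
184 [ 0.09489883 -0.04123917] [0.13393227 0.04553675]
```

View pics/side6.png

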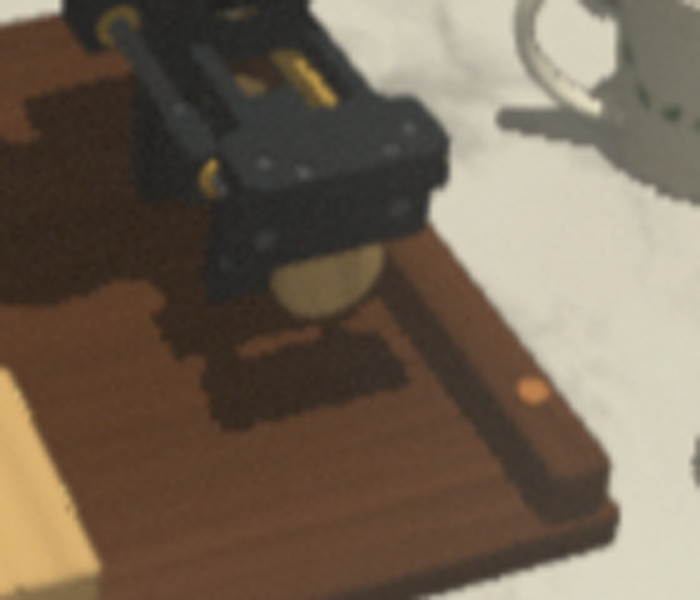

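The pin's right edge at (380,260) is nearly at the strip. I'll inch forward until the wrist force shows contact.

Request:
play_rows --steps '[1,0,0,0,0,0,1,0,0,0,0,0,0,0,0,0,0,0]'

```text
time_s: 10.95
ee_pos: [0.64, 0.091, 0.0276]
tool_rot: [3.128, 0.284, -0.012]
ft_force: [-4.7, -1.5, 3.4]
opening: 0.045
```

Request:
play_rows --steps '[1,0,0,0,0,0,1,0,0,0,0,0,0,0,0,0,0,0]'

```text
time_s: 11.32
ee_pos: [0.64, 0.091, 0.0273]
tool_rot: [3.127, 0.284, -0.019]
ft_force: [-8.2, -2.1, 5.6]
opening: 0.0447
```

The fingers have stalled with a contact force of about 8 N, so the pin is against the strip. I'll back away slowly and then lift so the cameras can see it.

Request:
play_rows --steps '[-2,0,0,0,0,0,-2,0,0,0,0,0,-4,0,0,0,0,0,-8,0,0,0,0,0,-10,0,0,0,0,0,-10,0,0,0,0,0,0,0,-20,0,0,0,0,0,-30,0,0,0,-20,0,-30,0,0,0,-40,0,-30,0,0,0,-40,0,-20,0,0,0,-40,0,0,0,0,0,0,40,0,0,0,0,0,40,0,0,0,0,0,40,0,0,0,0,0,40,0,0,0,0,0,40,0,0,0,0,0,40,0,0,0,0,0,40,0,0,0,0]'

```text
time_s: 13.7
ee_pos: [0.5223, -0.217, 0.1601]
tool_rot: [3.127, 0.284, -0.003]
ft_force: [0.3, -0.0, -0.3]
opening: 0.0452
```

```bash
cat > chk.py <<'E'
from h import *
from station import arm,viewer
from scipy.optimize import least_squares
print(arm.sense()["time_s"],arm.sense()["ee_pos"])
o=np.array([.5571,.0744]);y=np.radians(10.4);e=np.array([[np.cos(y),np.sin(y)],[-np.sin(y),np.cos(y)]])
for n in("top","side"):
    f=viewer.grab_frame(n);cv2.imwrite(f"pics/{n}7.png",f["frame"][:,:,::-1])
    P=cloud(f);b=np.dstack([(P[...,:2]-o)@e.T,P[...,2]]);h=cv2.cvtColor(f["frame"],cv2.COLOR_RGB2HSV)
    m=(b[...,0]>.06)&(b[...,0]<.14)&(abs(b[...,1])<.06)&(b[...,2]>.046)&(b[...,2]<.064)&(h[...,2]>120)
    g=b[m];s=least_squares(lambda t:np.hypot(g[:,0]-t[0]-t[1]*g[:,1],g[:,2]-t[2])-.02,[.1,0,.038],loss="soft_l1",f_scale=.001)
    print(n,m.sum(),"x,tilt,z",s.x,"y",g[:,1].min(),g[:,1].max())
E
python3 chk.py
```

```text
13.7 [ 0.52231324 -0.21698993  0.160142  ]
top 822 x,tilt,z [0.11388698 0.0037216  0.03714256] y -0.04317001881181124 0.046709438318825416
side 122 x,tilt,z [0.12313983 0.29845914 0.03798659] y -0.04054829563546782 -0.00938595887032546
```

View pics/top7.png

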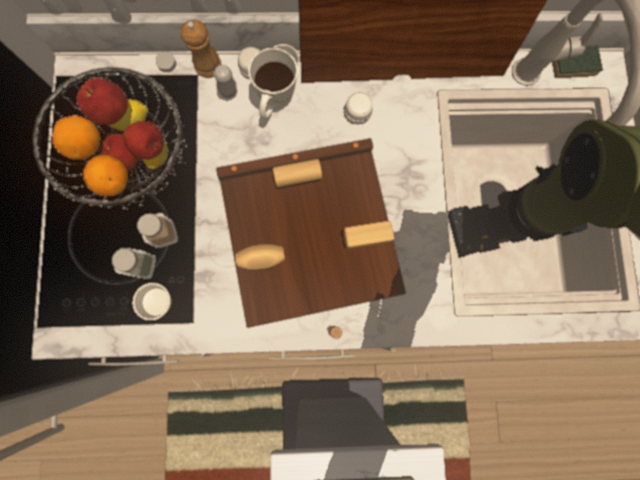

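View pics/side7.png

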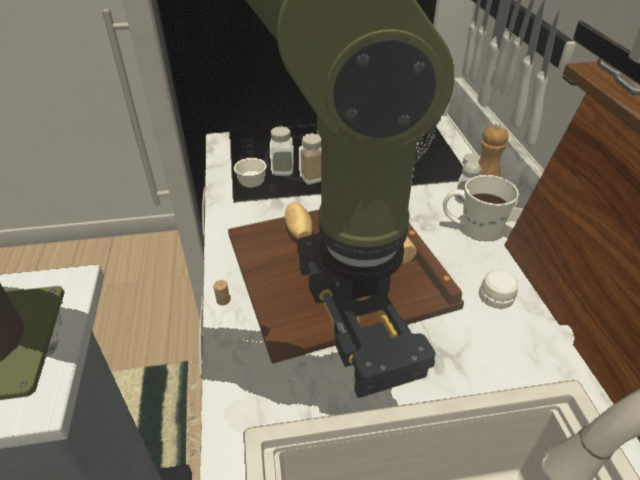

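```bash
python3 - <<'E'
from station import finish_job
print(finish_job())
E
```

```text
the job is handed in; nothing more can be done
None
```

The straight round pin now rests against the back strip, and I've handed the job in. It was the middle one of the three. I pushed it across the board with two upright, part-open fingers until the force reached about 8 N at the strip. Then I backed off and moved the arm clear, finishing at 13.7 s of the 29 s allowed.

- **Straight pin (top camera):** its axis is at board x ≈ 114 mm, within 0.3° of parallel to the strip and about 37 mm high. It travelled about 163 mm, more than the 126 mm of a full turn. I took 114 mm rather than 110 mm as an error in my estimate of where the board is, because the fingers stalled and the picture shows the pin touching.
- **Other two pins:** neither appears to have moved in the top view. I compared that by eye and did not measure it.
- **Check that disagreed:** the side camera's cylinder fit gave x ≈ 123 mm and a 17° tilt. The arm hid most of the pin, leaving only 122 usable points, so I disregarded it.
- **Not verified:** the pin has no markings, so I couldn't see directly that it rolled rather than slid. I'm going by the distance travelled and the very low pushing force.

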